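Switch on the sanding bench in order

ROBOT

A 6-joint arm with a two-finger parallel gripper is mounted at the origin on the work surface; the furniture and walls round the work are solid. World frame = base frame: x ahead of the robot, y to its left, z up, the work surface at z = 0. Lengths are in mm, angles in rad, forces in N, time in s.
With the tool pointing down it reaches from about 350 to 775 mm from the base axis. Payload 5.5 kg.
Tool frame: the origin (TCP) lies between the finger pads; the fingertips stand 14 mm ahead of it and the grasp point (between the pads) lies 5 mm behind it; z points along the fingers, y is the direction in which the jaws open and shut (so a half turn about z gives the same grasp; the last joint's range is limited). The gripper opens to 85 mm and grips with 20 to 120 N. Pads are 22 mm wide; open, the fingers measure 114 mm over their backs; the gripper's body (76 mm by 85 mm) begins 54 mm behind the grasp point. The pads swing forward as they close: fully open they stand 13 mm farther back than shut.
Start: joints at [-1.245, 0.313, 0.046, 1.304, 0, 1.431], TCP at [258.256, -513.784, 245.323] pointing down, gripper open.
Joint ranges: [-2.76, 2.76], [-0.86, 1.69], [-1.03, 1.26], [-2.2, 2.34], [-1.47, 1.5], [-3.14, 3.14]. Speed limits (rad/s): [2.57, 2.57, 3.14, 3.14, 3.14, 3.14].

INTERFACE

Orientations are given as [roll, pitch, yaw] about the fixed x, y, z axes, in that order (R = Rz(yaw) Ry(pitch) Rx(roll)).
In Python, from rig import bot, snapshot, boxes_of, outline_of, landmark_of gives the robot as it stands. Calls block until the motion is done:
- bot.goto(position, orientation): joint-space move of the TCP to a pose.
- bot.movel(position, ori=None, velocity=150, until_force=None): straight line of the TCP; ori=None keeps the orientation; velocity is the mean speed in mm/s. With until_force (N) it stops when the force on the tool has changed by that much, and returns True; else False.
- bot.goto_joints(angles): joint-space move.
- bot.gripper_to(opening, newtons=None): finger opening in mm; newtons is the grip in N (None keeps the last); returns when the fingers have stopped.
- bot.sleep(seconds).
- bot.ik(position, orientation): joint angles nearest the present ones, or None.
- snapshot(name): name is "scene" or "top" or "wrist"; returns a dict with "pixels" (480x640x3 uint8, blue, green, red), "vfov" (degrees; the focal length in pixels is half the picture's height over the tangent of half this angle, whatever the lens; pixels are square), "cx", "cy" (the principal point, pixels), "extrinsics" (4x4, takes a point from camera to world coordinates). Camera axes: x right, y up, looking along -z (the intrinsics and any distortion apply to the point x, -y, -z); pixel columns grow to the right and rows downward; lengths in mm; the calibration is good to about 2 mm. A picture is of the moment at which its call begins. There is no depth.
A pose or a line that the arm cannot do raises bot.PlanningError and nothing moves.
- bot.sign_off(): hands the job in, once; it reports no verdict.
Trained networks look in the newest picture that a camera, given by its name, has taken for a name from the list of things; names that differ only in an ending like _2 or _b are one class to them, and where a whole thing is asked for, a point or a joint stands for the part that bears it (a point fixed in the world has none). Each returns a list of dicts, best first, with "confidence" (0 to 1); they miss things now and then, are a little off and sometimes report something else, mostly with a low value. They report only what shows in the picture. A call takes as long as a camera call. They do not tell look-alikes from the thing itself.
- boxes_of(thing, camera): "uv" ([column, row] in pixels, amid what is visible of it).
- outline_of(thing, camera): "pixels" (480x640 bool, what is visible of it) and "uv" ([column, row] in pixels, amid what is visible of it).
- landmark_of(thing, camera): "uv" ([column, row] in pixels: a listed point, or the origin of a listed thing).
Readings, each from a call of its own:
- bot.current_clock(): time.
- bot.current_joint_pos(): joint angles.
- bot.current_dq(): joint speeds.
- bot.current_tau(): joint torques, N m.
- bot.current_eef_pos(): TCP position.
- bot.current_eef_rot(): TCP orientation.
- bot.current_contact_force(): force on the tool from outside, world axes, zero at the start.
- bot.current_wrist_torque(): the same for the moment, N m.
- bot.current_opening(): finger opening in mm.
Only numpy, scipy, OpenCV 4.12 (cv2) and the standard library are available. Lean on these libraries where they do the work, as an engineer would, in place of code of your own. Each camera call takes 0.05 s, during which the arm holds its last target. There are 200 camera calls.

TASK

Switch on the sanding bench from the small grey switch boxes that stand on it, in this order: tip the rocker fully over by pressing down its raised end, then push the large round button all the way in, and last push the square button all the way in; each one stays as you leave it. Nothing needs gripping, just press with the fingertips: do not lift, shove or tip the boxes or move the things lying about, and leave the small round button alone.

Things in the scene. Friction and masses are not known exactly. Their poses are not given: they have to be found in the camera images.
- box_rocker: Switch box with the rocker in the middle of its top; it may stand turned any way round. Loose on the bench, 0.9 kg, on rubber feet; enclosure 80 x 70 mm, its flat top 45 mm above the bench. Origin: centre of its underside; x along the 80 mm side, z up.
- rocker_end (a point): Point on top of the black rocker, 2 mm in from the edge of the end that is raised at the start (towards the box's +x), in the middle of its 26 mm width; moves with the rocker. Rocker: 44 mm long along the box's x, V-shaped in profile, pivot over the box's centre, 56 mm above the bench. At the start this point is 64 mm above the bench and the opposite half is level.
- rocker (a joint): Tilt of the rocker: 0 as found (off), 0.4 rad tipped fully over (on), at its stop; then the pressed half is level, 56 mm above the bench and 11 mm above the box's top, and the other end stands up. About 1.5 N straight down on the raised end turns it; it stays where it is left. Fully over means above 0.34.
- box_large: Switch box with the large round button. Loose on the bench, 0.9 kg, on rubber feet; enclosure 80 x 70 mm, its flat top 45 mm above the bench. Origin: centre of its underside; x along the 80 mm side, z up.
- large_top (a point): Centre of the top of the large round black button (mushroom cap 40 mm across, in the middle of the box), 59 mm above the bench when out, 52 mm when fully in; moves with the button.
- large (a joint): Large round button. joint value: 0 out, 0.007 m fully in. Takes about 3 N all the way, then meets its stop; it stays where it is left. All the way in means over 0.0055.
- box_square: Switch box with the square button. Loose on the bench, 0.9 kg, on rubber feet; enclosure 80 x 70 mm, its flat top 45 mm above the bench. Origin: centre of its underside; x along the 80 mm side, z up.
- square_top (a point): Centre of the top of the square black button (30 x 30 mm, in the middle of the box), 59 mm above the bench when out, 52 mm when fully in; moves with the button.
- square (a joint): Square button. joint value: 0 out, 0.007 m fully in. Takes about 3 N all the way, then meets its stop; it stays where it is left. All the way in means over 0.0055.
- box_small: Switch box with the small round button (black, 20 mm across, in the middle, 59 mm above the bench), which is to be left alone. Loose on the bench, 0.9 kg, on rubber feet; enclosure 80 x 70 mm, its flat top 45 mm above the bench. Origin: centre of its underside; x along the 80 mm side, z up.
- small (a joint): Small round button: 0 out, 0.007 m in; leave it out.
- folding_rule: Bystander: folded wooden rule, 203 x 16 x 15 mm, lying among the boxes.
- pencil: Bystander: red carpenter's pencil, 168 x 12 x 8 mm, lying among the boxes.
- wood_offcut: Bystander: hardwood offcut, 45 x 62 x 58 mm, standing among the boxes.
- turned_handle: Bystander: turned wooden tool handle, 96 x 53 x 18 mm.
- round_brush: Bystander: round paint brush, 201 x 23 x 18 mm.
Mind the look-alikes: they are no part of the job. What is shaped like the box_square but blue is not meant.

How it is judged:
By the outcome, as a careful person would: the job done as asked, in the order asked, and still so for the second after the job is handed in, with the robot touching nothing.
It also fails if it takes over 45 s, if anything falls off the work surface, if the arm or the gripper's body presses on something with over 40 N, if the wrist force passes 120 N, or if a joint passes its speed limit or range.

## Working session

There is one attempt and no reset: what is moved stays moved. The work goes in short steps, each a Python script; the robot and the scene stay as the last script left them, time stands still between calls to the robot, and variables do not carry over. Pictures are saved under pics/ and viewed, about 8 in all and at most 12, crops included, and the job is handed in when it is done.

```bash
mkdir -p pics; cat > h.py <<'E'
import numpy as np, cv2
from rig import bot, snapshot, boxes_of, outline_of, landmark_of
def ray(s,uv):
    f=240/np.tan(np.radians(s["vfov"])/2); E=np.array(s["extrinsics"])
    d=np.array([(uv[0]-s["cx"])/f,-(uv[1]-s["cy"])/f,-1.])
    return E[:3,3],E[:3,:3]@d
def at(s,uv,z):
    o,d=ray(s,uv); return o+d*(z-o[2])/d[2]
E
python3 - <<'E'
from h import *
for c in ("scene","top"):
    s=snapshot(c); cv2.imwrite(f"pics/{c}0.png",s["pixels"])
    print(c,{k:v for k,v in s.items() if k!="pixels"})
    for n,z in (("rocker_end",64),("large_top",59),("square_top",59),("box_rocker",0),("box_large",0),("box_square",0),("box_small",0)):
        for r in landmark_of(n,c)[:3]: print(n,round(r["confidence"],2),np.round(r["uv"],1),np.round(at(s,r["uv"],z),1))
print(bot.current_clock())
E
```

```text
scene {'vfov': 49.72945581254442, 'cx': 322.1967493066862, 'cy': 234.0035141218822, 'extrinsics': array([[ 8.77791815e-01, -4.20170853e-01,  2.30082560e-01,
         6.79723822e+02],
       [ 4.79035565e-01,  7.67357768e-01, -4.26247561e-01,
        -5.60592215e+02],
       [ 2.54116134e-03,  4.84374349e-01,  8.74857150e-01,
         9.55250735e+02],
       [ 0.00000000e+00,  0.00000000e+00,  0.00000000e+00,
         1.00000000e+00]])}
rocker_end 0.56 [371.3 161.1] [452.1  80.1  64. ]
rocker_end 0.44 [350.7 350.2] [ 600.4 -306.4   64. ]
large_top 0.58 [399.2 243. ] [586.1 -69.1  59. ]
square_top 0.76 [353.9 337.2] [ 594.3 -281.3   59. ]
box_rocker 0.65 [361.5 188.3] [449.4  48.4   0. ]
box_rocker 0.41 [421.8 322. ] [ 689.8 -173.2    0. ]
box_rocker 0.32 [353.  338.7] [ 588.5 -266.3    0. ]
box_large 0.66 [393.3 254.4] [580.3 -66.9   0. ]
box_square 0.96 [348.8 351.8] [ 593.  -292.6    0. ]
box_square 0.41 [271.6 313.5] [ 426.8 -297.3    0. ]
box_small 0.91 [327.4 265.6] [ 473.1 -154.7    0. ]
top {'vfov': 48.4537105983736, 'cx': 315.26926240247235, 'cy': 237.46137885065974, 'extrinsi
[... 210 characters left out ...]
4e-02,  9.96270448e-01,
         1.31039925e+03],
       [ 0.00000000e+00,  0.00000000e+00,  0.00000000e+00,
         1.00000000e+00]])}
rocker_end 0.55 [224.9 234.9] [449.4  71.1  64. ]
large_top 0.61 [281.4 175.9] [589.7 -62.   59. ]
square_top 0.65 [376.  171.8] [ 597.  -286.8   59. ]
square_top 0.43 [385.6 330.6] [ 224.3 -303.2   59. ]
square_top 0.25 [286.9 178.8] [582.6 -75.1  59. ]
box_rocker 0.9 [238.2 236.4] [451.1  50.6   0. ]
box_large 0.8 [285.7 180.9] [588.9 -67.5   0. ]
box_square 0.92 [374.8 177.1] [ 595.9 -289.     0. ]
box_square 0.66 [380.2 328.9] [ 223.1 -296.3    0. ]
box_square 0.31 [289.7 183.4] [582.5 -77.4   0. ]
box_small 0.73 [314.7 225.9] [ 475.5 -139.     0. ]
0.8
```

View pics/scene0.png

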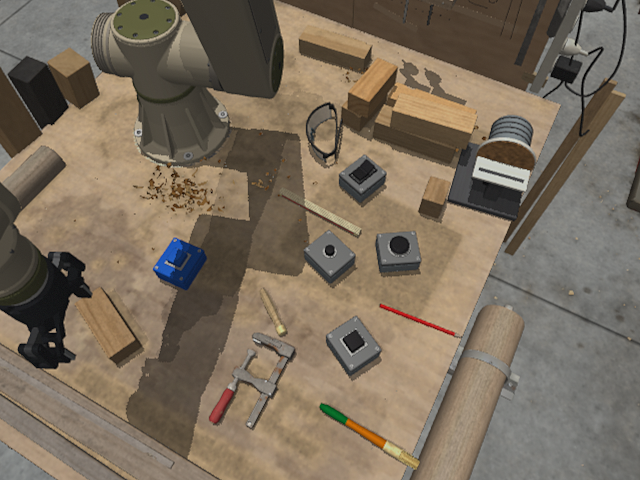

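View pics/top0.png

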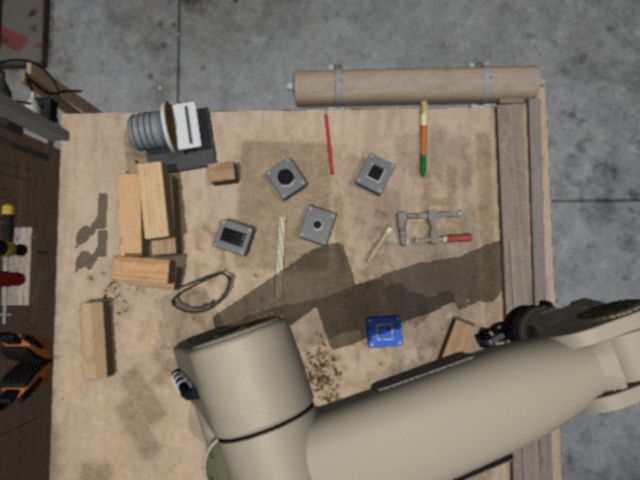

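The scene view shows the rocker box at (362,180), large at (399,248), small at (329,257) and square at (353,343). The blue decoy is at (180,262). The top view agrees: rocker at (234,237), large at (286,178), square at (375,173). I'll close the gripper and take a wrist-camera look at each of the three boxes.

```bash
python3 - <<'E'
from h import *
print(bot.current_eef_rot())
bot.gripper_to(0)
print(bot.current_opening(),bot.current_eef_pos())
for nm,x,y,q in (("square",596,-288,("square_top",59)),("large",588,-66,("large_top",59)),("rocker",450,49,("rocker_end",64))):
    bot.goto([x-40,y,230],[np.pi,0,0]); bot.sleep(.2)
    s=snapshot("wrist"); cv2.imwrite(f"pics/w_{nm}.png",s["pixels"])
    print(nm,np.round(s["extrinsics"],3).tolist(),s["vfov"])
    for n,z in (q,("box_"+nm,0)):
        for r in landmark_of(n,"wrist")[:3]: print(n,round(r["confidence"],2),np.round(r["uv"],1),np.round(at(s,r["uv"],z),1))
print(bot.current_clock(),bot.current_eef_pos(),bot.current_eef_rot())
ims=[cv2.resize(cv2.imread(f"pics/w_{n}.png"),(400,300)) for n in("square","large","rocker")]
a=cv2.imread("pics/top0.png")[140:290,190:390]
cv2.imwrite("pics/mont.png",np.vstack([np.hstack(ims[:2]),np.hstack([ims[2],cv2.resize(a,(400,300))])]))
E
```

```text
[3.14140258e+00 1.06889653e-05 4.65795430e-01]
-0.07967741668547579 [ 258.24451926 -513.77303648  245.3068422 ]
square [[-0.002, 0.966, 0.258, 621.891], [-1.0, -0.002, 0.0, -289.621], [0.001, -0.258, 0.966, 359.014], [0.0, 0.0, 0.0, 1.0]] 69.20045067192135
square_top 0.93 [317.  176.2] [ 596.7 -286.    59. ]
box_square 0.92 [320.4 169.5] [ 598.5 -288.8    0. ]
large [[-0.002, 0.966, 0.258, 614.822], [-1.0, -0.002, 0.0, -68.16], [0.001, -0.258, 0.966, 358.688], [0.0, 0.0, 0.0, 1.0]] 69.20045067192135
large_top 0.8 [326.7 174. ] [591.5 -72.8  59. ]
box_large 0.58 [323.5 174.6] [586.3 -70.5   0. ]
rocker [[-0.001, 0.966, 0.257, 477.847], [-1.0, -0.001, 0.0, 47.65], [0.001, -0.257, 0.966, 358.862], [0.0, 0.0, 0.0, 1.0]] 69.20045067192135
rocker_end 0.61 [286.5 174.9] [454.3  76.7  64. ]
box_rocker 0.95 [313.  173.5] [450.6  56.    0. ]
5.6583 [410.65019735  48.4763575  229.77079069] [ 3.14156955e+00  4.86847728e-04 -1.05239036e-03]
```

View pics/mont.png

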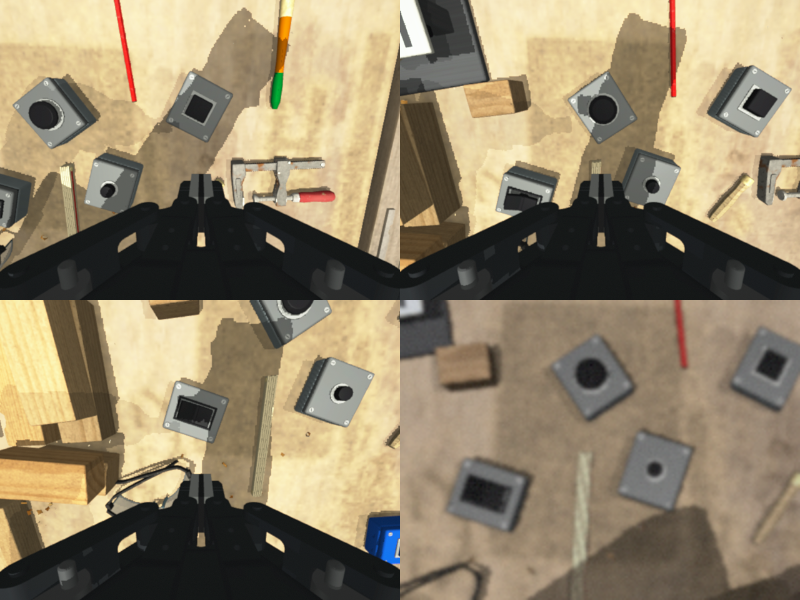

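The montage shows all three targets clearly, with the fingers shut. The rocker is at about (312,179) in its wrist picture. I'll zoom in to see which end is raised and to measure its axis.

```bash
python3 - <<'E'
from h import *
a=cv2.imread("pics/w_rocker.png")[115:245,240:390]
b=cv2.imread("pics/scene0.png")[145:215,325:400]
g=lambda im:(255*(im/255.)**.5).astype('uint8')
cv2.imwrite("pics/zoom.png",np.hstack([g(cv2.resize(a,(462,400),interpolation=2)),g(cv2.resize(b,(330,400),interpolation=2))]))
E
```

```text
(no output)
```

View pics/zoom.png

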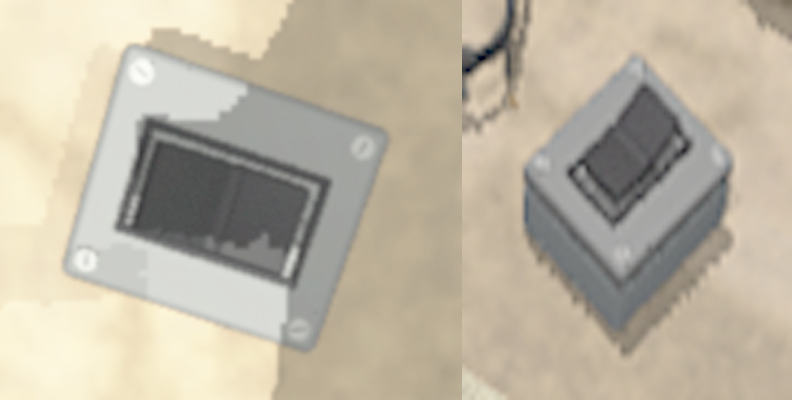

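```bash
python3 - <<'E'
from h import *
bot.goto([410,48,230],[np.pi,0,0]); bot.sleep(.1); s=snapshot("wrist")
c=[at(s,(240+u/3.08,115+v/3.08),45)[:2] for u,v in((130,45),(388,135),(312,350),(65,272))]
c=np.array(c); print(np.round(c,1)); ctr=c.mean(0); ax=(c[0]+c[3]-c[1]-c[2])/2
print("ctr",ctr,"len",np.linalg.norm(ax),np.linalg.norm((c[0]+c[1]-c[2]-c[3])/2),"axis",ax/np.linalg.norm(ax), np.arctan2(ax[1],ax[0]))
r=landmark_of("rocker_end","wrist")[0]; print(at(s,r["uv"],64))
for z in (0,60,100): print("stack",z,[np.round(at(s,p,z)[:2]) for p in((185,240),(160,150),(160,70))])
E
```

```text
[[489.8  81.1]
 [465.3   8.1]
 [402.2  28.9]
 [425.8 102.1]]
ctr [445.76249011  55.05302848] len 77.0077452328506 66.91471145999236 axis [0.31314221 0.94970625] 1.2522964786059438
[453.98598322  73.56998601  64.        ]
stack 0 [array([379., 193.]), array([472., 209.]), array([546., 200.])]
stack 60 [array([395., 169.]), array([473., 182.]), array([534., 174.])]
stack 100 [array([406., 153.]), array([473., 164.]), array([526., 157.])]
```

Several independent measurements agree on the rocker end at about (452,73), and the wood stack is well clear. The box top's sides come out at 77×67 mm against 80×70, which fits rounded corners. Pressing the rocker now.

```bash
cat >> h.py <<'E'
def press(x,y,yaw,z0,zmin,F):
    o=[np.pi,0,yaw]
    bot.goto([x,y,max(z0,130)],o); bot.movel([x,y,z0],velocity=150); bot.sleep(.1)
    hit=bot.movel([x,y,zmin],velocity=20,until_force=F)
    print("hit",hit,np.round(bot.current_eef_pos(),1),np.round(bot.current_contact_force(),1))
E
python3 - <<'E'
from h import *
press(452,73,-.318,88,67,8)
bot.movel([452,73,130]); bot.goto([412,60,230],[np.pi,0,0]); bot.sleep(.1)
s=snapshot("wrist"); cv2.imwrite("pics/w1.png",s["pixels"]); s2=snapshot("scene")
a=s["pixels"][115:245,240:390]; b=s2["pixels"][145:215,325:400]
g=lambda im:(255*(im/255.)**.5).astype('uint8')
cv2.imwrite("pics/zoom1.png",np.hstack([g(cv2.resize(a,(462,400),interpolation=2)),g(cv2.resize(b,(330,400),interpolation=2))]))
print(bot.current_clock())
E
```

```text
hit True [452.4  73.2  70. ] [-0.9 -0.1  6.2]
17.975
```

View pics/zoom1.png

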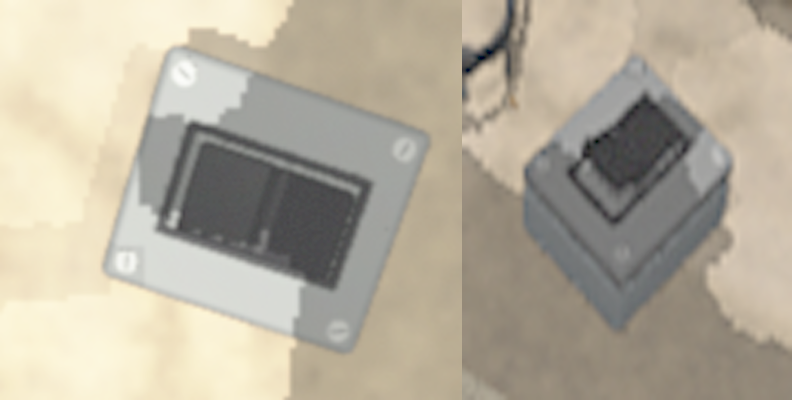

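The rocker is now tipped: its left end is level, its right end is up, and the press stopped at TCP z=70, which puts the tip at 56. The box hasn't moved. Large and square next.

```bash
python3 - <<'E'
from h import *
press(588,-69,0,78,64,12); bot.movel([588,-69,110]); print(bot.current_clock())
press(596.5,-287,0,78,64,12); bot.movel([596.5,-287,110]); print(bot.current_clock())
bot.goto([540,-200,230],[np.pi,0,0]); bot.sleep(.1)
w=snapshot("wrist")["pixels"]; s=snapshot("scene")["pixels"]
cv2.imwrite("pics/end.png",np.hstack([cv2.resize(w[60:380],(400,300)),cv2.resize(s[140:410,250:490],(400,450))[:300] if 0 else cv2.resize(s[140:410,230:590],(400,300))]))
print(bot.current_clock(),bot.current_contact_force())
E
```

```text
hit True [588.5 -69.2  66. ] [-2.   0.2  5.6]
20.5833
hit True [ 597.  -287.4   66.1] [ 0.2 -0.5  4. ]
23.1333
24.0083 [-1.003624   -0.68972698 -0.49614706]
```

View pics/end.png

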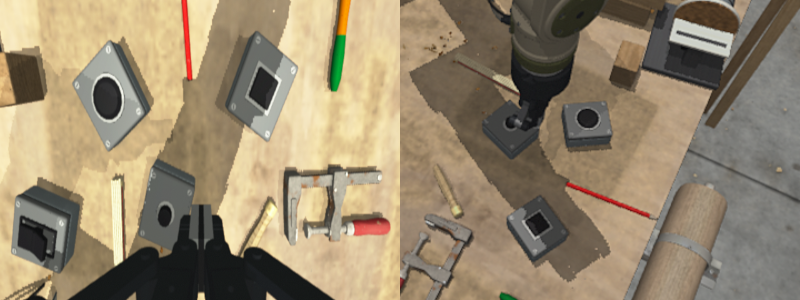

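Both buttons stopped the tool at TCP z=66, which puts the tip at 52, exactly fully in. The picture shows both sunk, the boxes in place and the robot clear. Handing in.

```bash
python3 -c "
from h import *
bot.sign_off()"
```

```text
the job is handed in; nothing more can be done
```

I switched the bench on in the order asked and handed the job in: rocker tipped over, then the large round button pushed in, then the square one. I finished at about 24 s on the robot's clock, against the 45 s limit.

- **Rocker:** the press stopped with the fingertips 56 mm above the bench, which is its fully-over height. A picture taken afterwards shows the pressed half level and the other end raised.
- **Large and square buttons:** both presses stopped with the fingertips at 52 mm, the fully-in height. The last picture shows both buttons sunk.
- **Surroundings:** in the pictures the boxes and bystanders look where they were. I never pressed the small button or the blue look-alike, and the robot ended clear of everything.
- **Forces:** the presses were set to stop at a change of 8 to 12 N on the tool, far below the limits.

No check failed. The position estimates differed by up to about 1 cm between cameras, so I averaged them. I did not measure how far the boxes might have shifted, only looked.

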